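Seat the vials and clamp the mill holder

TASK

Swing the clamp frame of the mill holder up and back, load every screw vial from the tray into a well of the holder and press each one down until you feel it fully home on the floor of its well; the wells drag, and one well has a stuck ejector that stops a vial hard about a centimetre too high, so move that vial to another well. Only when all vials are fully home, swing the clamp down over them until it is fully closed, then slide the catch across to its stop. Leave the tape, the bottle and the dish where they are.

Things in the scene. Friction and masses are not known exactly. Their poses are not given: they have to be found in the camera images.
- holder: fixed aluminium vial holder; block 60 (x) x 230 (y) x 54 mm high on a dark base plate. Origin: on the bench under the middle of the row of wells; z up, y along the row, +x towards the hinge. Four round wells, 28 mm wide, 2 mm chamfer, at x = 0, y = -75, -25, 25, 75, mouths at z = 54, floors at z = 12. Behind it a rail (x = 62 to 88, top z = 48) with hinge cheeks up to z = 92 at its ends
- clamp (a joint): swing-over clamp frame of steel bars; 0 = closed (level over the wells), grows as it opens up and back, starts at 0 to 0.4, opens to 1.65 rad (at 1.5 or more it is clear of the wells); stiff hinge, stays where left, up to 5 N at the handle moves it. Closed, its cross bar (22 mm wide) lies over the wells and its pads clear seated caps by 2 mm; a vial standing 4 mm or more too high keeps it from closing
- clamp_hinge (a point): point on the clamp's hinge axis (which runs along the holder's y), in the middle, at holder x = 75, z = 80 mm
- clamp_handle (a point): middle of the clamp's black round handle bar, 12 mm thick, along the holder's y, free for 80 mm between its two carrying arms, 137 mm from the hinge axis; the clear gap between handle and cross bar is 45 mm. Closed it lies at holder x = -62, z = 83 mm
- catch (a joint): sliding catch on the grey pedestal at the holder's -y end; 0 = free, slides towards the holder's +y to its stop at 0.026 m, where its nose covers the clamp's arm; 2.5 N of drag, stays where it is left
- catch_knob (a point): middle of the top of the catch's upright black knob, 16 mm thick, 30 mm high, its top 126 mm above the bench when the catch is anywhere; everything within 60 mm of it is lower than its foot (96 mm) when the clamp is closed
- well_0 (a point): centre of the floor of the well at holder y = -75 mm (12 mm above the bench, 42 mm below the mouth); the origin of a seated vial lies here. A grey ejector pad stands 8 to 12 mm above the floor: in three wells it slides down to the floor, a hard stop, against a steady 7 N and stays where left; in the fourth, which one varies, it is stuck 10.5 mm up
- well_1 (a point): centre of the floor of the well at holder y = -25 mm (12 mm above the bench, 42 mm below the mouth); the origin of a seated vial lies here. A grey ejector pad stands 8 to 12 mm above the floor: in three wells it slides down to the floor, a hard stop, against a steady 7 N and stays where left; in the fourth, which one varies, it is stuck 10.5 mm up
- well_2 (a point): centre of the floor of the well at holder y = 25 mm (12 mm above the bench, 42 mm below the mouth); the origin of a seated vial lies here. A grey ejector pad stands 8 to 12 mm above the floor: in three wells it slides down to the floor, a hard stop, against a steady 7 N and stays where left; in the fourth, which one varies, it is stuck 10.5 mm up
- well_3 (a point): centre of the floor of the well at holder y = 75 mm (12 mm above the bench, 42 mm below the mouth); the origin of a seated vial lies here. A grey ejector pad stands 8 to 12 mm above the floor: in three wells it slides down to the floor, a hard stop, against a steady 7 N and stays where left; in the fourth, which one varies, it is stuck 10.5 mm up
- vial_a: white closed screw vial with a blue ribbed cap, 25 mm diameter, 62 mm high, about 50 g, standing upright in a pocket of the tray; origin: centre of its underside, z up to the cap. Fully home in a well, its cap's top is 20 mm above the block (74 mm above the bench). May be absent
- vial_b: white closed screw vial with a blue ribbed cap, 25 mm diameter, 62 mm high, about 50 g, standing upright in a pocket of the tray; origin: centre of its underside, z up to the cap. Fully home in a well, its cap's top is 20 mm above the block (74 mm above the bench). May be absent
- vial_c: white closed screw vial with a blue ribbed cap, 25 mm diameter, 62 mm high, about 50 g, standing upright in a pocket of the tray; origin: centre of its underside, z up to the cap. Fully home in a well, its cap's top is 20 mm above the block (74 mm above the bench). May be absent
- tray: loose black carrying tray, 56 (x) x 190 (y) x 34 mm high, 0.6 kg; origin under its centre; three round pockets, 29 mm wide, at y = -60, 0, 60, their floors 4 mm above its underside, so the vials in it stand 32 mm proud; it may stay anywhere on the bench
- tape: roll of masking tape lying flat, 96 mm wide, 24 high; origin under its centre; not part of the job
- bottle: clear rinse bottle with white cap, 62 mm diameter, 166 high; origin under its centre; not part of the job
- dish: clear petri dish, 71 mm diameter, 16 high; origin under its centre; not part of the job

How it is judged:
By the outcome, as a careful person would: the job done as asked, in the order asked, and still so for the second after the job is handed in, with the robot touching nothing.
Of vial_a, vial_b, vial_c only 2 to 3 are there at a start; the rules pass over those that are not, and their reading is None.
At some moment in a run one of tray may be knocked a few centimetres aside while the robot is not near it.
Once in a run the grip may slacken for a moment while it holds something.
It also fails if it takes over 210 s, if anything falls off the work surface, if the arm or the gripper's body presses on something with over 40 N, if the wrist force passes 120 N, or if a joint passes its speed limit or range.

ROBOT

A 6-joint arm with a two-finger parallel gripper is mounted at the origin on a cart in front of the work surface, level with it; the furniture and walls round the work are solid. World frame = base frame: x ahead of the robot, y to its left, z up, the work surface at z = 0. Lengths are in mm, angles in rad, forces in N, time in s.
With the tool pointing down it reaches from about 300 to 775 mm from the base axis. Payload 14.6 kg.
Tool frame: the origin (TCP) lies where the fingers leave the gripper's body, on its centre line; the fingertips stand 97 mm ahead of it and the grasp point (between the pads) lies ahead of it (grip_depth is the z of the grasp point in the tool frame, in mm); z points along the fingers, y is the line along which they close (so a half turn about z gives the same grasp; the last joint's range is limited). The gripper opens to 94 mm and grips with 3 to 60 N. Pads are 16 mm wide; open, the fingers measure 119 mm over their backs; the gripper's body (75 mm by 177 mm) begins 78 mm behind the grasp point.
Start: joints at [1.096, 0.3, 1.521, -0, 1.321, -0.067], TCP at [218.122, 504.889, 302.646] pointing down, gripper open.
Joint ranges: [-3.03, 3.03], [-0.79, 2.21], [0.23, 2.52], [-1.04, 4.18], [0, 3.07], [-2.55, 2.55]. Speed limits (rad/s): [2.22, 2.22, 2.57, 3.14, 3.14, 3.14].

INTERFACE

Orientations are given as [roll, pitch, yaw] about the fixed x, y, z axes, in that order (R = Rz(yaw) Ry(pitch) Rx(roll)).
In Python, from cell import read_state, camera, sign_off, regions_of, spot_point, grip_depth gives the robot as it stands. The module is installed in compiled form; this text tells all that it offers.
- The arm moves only by the tool send_rows, never from a script. Its argument "series" is a list of rows, each a list of 3 entries, a list of its own where there are three numbers: the shift along the world's x, y, z in mm, then the turn about the world's z in degrees, then the closure, from -1 (fully open) to 1 (shut), so that 0 is half open. A call has 1 to 12 rows; each row shifts and turns the commanded pose from where the row before left it; what a row does not reach is not made up. A row lasts 1/10 s, in which the tool goes at most 50 mm and 8.59 degrees, less where a joint would pass 70% of its speed; a pose out of reach is approached as far as the arm can. A call is refused whole if a number of a shift passes 50 or a number of a turn 8.59, either way. A call with a gripper value outside its range is refused whole. The fingers move at their own pace and stop on an object; "squeeze" is the grip in N (left out, the last holds). Time passes only in rows, so rows that do not move let the fingers close. It gives the time, the measured TCP pose, the force, the opening and the grip force at its end, in the units of the state.
- read_state(): the state, without advancing time (a new reading comes with each control period).
- camera(name): name is "side" or "top" or "wrist"; returns a dict with "color" (420x560x3 uint8, blue, green, red), "fx", "fy", "cx", "cy" (pixels), "camera_from_world" (4x4, takes a point from world to camera coordinates). Camera axes: x right, y down, z forward; pixel columns grow to the right and rows downward; lengths in mm; the calibration is good to about 2 mm. The wrist camera is an equidistant fisheye: a pixel r from the principal point sees the ray r / f radians off the axis. A picture is of the moment at which its call begins. There is no depth.
- sign_off(): hands the job in; it is judged then, once.
Trained networks look in a picture, given as the dict that the camera call returned (one of the last four; its "shot" number tells which), for a name from the list of things; names that differ only in an ending like _2 or _b are one class to them, and where a whole thing is asked for, a point or a joint stands for the part that bears it (a point fixed in the world has none). Each returns a list of dicts, best first, with "confidence" (0 to 1); they miss things now and then, are a little off and sometimes report something else, mostly with a low value. They report only what shows in the picture. A call takes as long as a camera call.
- regions_of(thing, picture): "mask" (420x560 bool, what is visible of it).
- spot_point(thing, picture): "point" ([x, y, z] in mm, in the coordinates of the camera as it stood for that picture, good to about 4 mm: a listed point, or the origin of a listed thing).
The state is a dict: "clock": time; "joints": joint angles; "qd": joint speeds; "effort": joint torques, N m; "eef_pos": TCP position; "eef_rot": TCP orientation; "wrist_force": force on the tool from outside, world axes, zero at the start; "moment": the same for the moment, N m; "finger_gap": finger opening in mm; "finger_force": force on a finger pad.
Only numpy, scipy, OpenCV 4.12 (cv2) and the standard library are available. Lean on these libraries where they do the work, as an engineer would, in place of code of your own. Each camera call takes 0.05 s, during which the arm holds its last target. There are 200 camera calls.

## Working session

There is one attempt and no reset: what is moved stays moved. The work goes in short steps, Python scripts to look and compute and a tool call to move; the robot and the scene stay as the last step left them, time stands still between calls to the robot, and variables do not carry over. Pictures are saved under pics/ and viewed, at most 14 in all, crops included, and the job is handed in when it is done.

Besides the shell and the picture viewer there is one more tool, called after "Call:" as name(argument=value, ...), one argument or row to a line, values as JSON. send_rows: Moves the arm, as the interface text tells. Its arguments: {"type":"object","properties":{"series":{"type":"array"},"squeeze":{"type":"number"}},"required":["series"]}

```bash
mkdir -p pics; cat > h.py <<'E'
import numpy as np, cv2
from cell import *
def cam(n,save=None):
    p=camera(n)
    if save: cv2.imwrite('pics/'+save+'.png',p['color'])
    return p
def w(p,pt):
    T=np.linalg.inv(np.array(p['camera_from_world'])); return (T@np.r_[pt,1])[:3]
def spots(p,names,k=3):
    for n in names:
        try: print(n,[(np.round(w(p,d['point']),0).tolist(),round(d['confidence'],2)) for d in spot_point(n,p)[:k]])
        except Exception as e: print(n,e)
N=['holder','clamp_hinge','clamp_handle','catch_knob','well_0','well_1','well_2','well_3','vial_a','tray','tape','bottle','dish']
def st():
    s=read_state()
    for k in s: print(k,np.round(s[k],3).tolist())
E
python3 - <<'E'
from h import *
print(grip_depth if not callable(grip_depth) else grip_depth()); st()
for c in ['top','side']:
    p=cam(c,c+'0'); print(c); spots(p,N)
E
```

```text
78.39999999999999
clock 0.0
joints [1.096, 0.3, 1.522, -0.0, 1.321, -0.067]
qd [-0.0, 0.001, 0.001, -0.001, 0.001, -0.001]
effort [-0.003, -53.181, -35.273, 0.071, 0.024, -0.0]
eef_pos [218.079, 504.762, 302.095]
eef_rot [-3.14, -0.0, 2.734]
wrist_force [0.791, -1.036, 0.11]
moment [0.008, -0.028, -0.037]
finger_force 0.0
finger_gap 93.683
top
holder [([466.0, -129.0, 122.0], 0.69), ([509.0, 19.0, -2.0], 0.6)]
clamp_hinge [([577.0, -1.0, 77.0], 0.96), ([427.0, -327.0, -0.0], 0.21)]
clamp_handle [([453.0, 36.0, 124.0], 0.56)]
catch_knob [([464.0, -131.0, 122.0], 0.65)]
well_0 [([493.0, -47.0, 14.0], 0.9), ([531.0, 95.0, 12.0], 0.88), ([500.0, -7.0, 11.0], 0.8)]
well_1 [([493.0, -47.0, 14.0], 0.9), ([531.0, 95.0, 12.0], 0.88), ([500.0, -7.0, 11.0], 0.8)]
well_2 [([493.0, -47.0, 14.0], 0.9), ([531.0, 95.0, 12.0], 0.88), ([500.0, -7.0, 11.0], 0.8)]
well_3 [([493.0, -47.0, 14.0], 0.9), ([531.0, 95.0, 12.0], 0.88), ([500.0, -7.0, 11.0], 0.8)]
vial_a [([494.0, 286.0, 3.0], 0.48), ([512.0, 342.0, 5.0], 0.43), ([483.0, 230.0, 4.0], 0.41)]
tray [([497.0, 289.0, -2.0], 0.67), ([455.0, 37.0, 122
[... 335 characters left out ...]
.55)]
catch_knob [([461.0, -128.0, 124.0], 0.66)]
well_0 [([509.0, 43.0, 14.0], 0.96), ([484.0, -53.0, 9.0], 0.84), ([525.0, 92.0, 14.0], 0.73)]
well_1 [([509.0, 43.0, 14.0], 0.96), ([484.0, -53.0, 9.0], 0.84), ([525.0, 92.0, 14.0], 0.73)]
well_2 [([509.0, 43.0, 14.0], 0.96), ([484.0, -53.0, 9.0], 0.84), ([525.0, 92.0, 14.0], 0.73)]
well_3 [([509.0, 43.0, 14.0], 0.96), ([484.0, -53.0, 9.0], 0.84), ([525.0, 92.0, 14.0], 0.73)]
vial_a [([493.0, 290.0, 6.0], 0.68), ([528.0, 90.0, 13.0], 0.63), ([480.0, 230.0, 5.0], 0.51)]
tray []
tape [([427.0, -317.0, 1.0], 0.88)]
bottle [([621.0, -381.0, -1.0], 0.9), ([578.0, -5.0, 77.0], 0.32)]
dish [([669.0, 204.0, -2.0], 0.66), ([523.0, 94.0, 14.0], 0.23)]
```

View pics/top0.png

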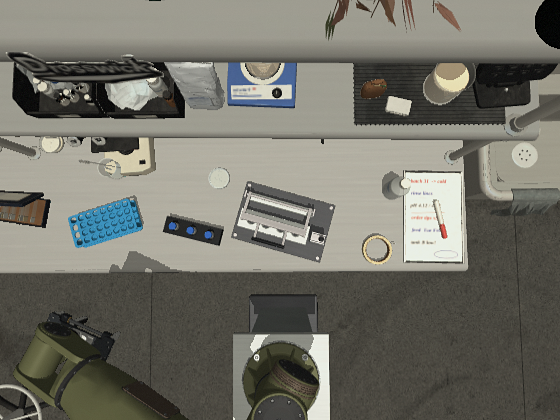

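View pics/side0.png

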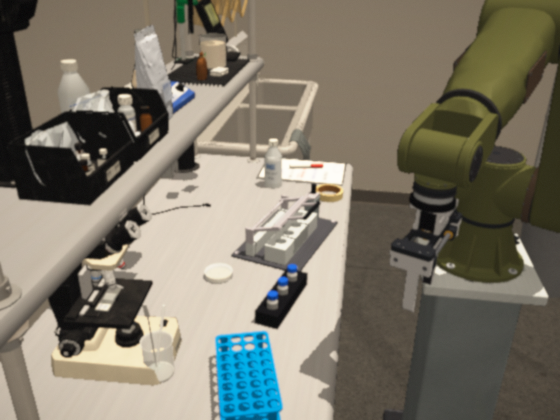

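Three vials are in the tray, in the top view at pixels (173,226), (190,230) and (207,234). The holder is at about (283,222) with the clamp slightly open. The catch knob is at its right (-y) end, about (319,237). I'll move over the handle.

Call:
send_rows(
  series=[
    [[21,-43,0],-7.5,-1],
    [[21,-43,0],-7.5,-1],
    [[21,-43,0],-7.5,-1],
    [[21,-43,0],-7.5,-1],
    [[21,-43,0],-7.5,-0.5],
    [[21,-43,0],-7.5,0],
    [[21,-43,0],-7.5,0],
    [[21,-43,0],-7.5,0],
    [[22,-43,0],-7.5,0],
    [[22,-43,0],-7.5,0],
    [[22,-40,0],-7.9,0],
    [[0,0,0],0,0],
  ],
  squeeze=20,
)

```text
clock: 2.6
eef_pos: [453.6, 31.1, 302.5]
eef_rot: [3.141, 0.0, 1.277]
wrist_force: [-0.0, 1.1, -0.2]
finger_gap: 47.2
finger_force: 0.0
```

```bash
python3 - <<'E'
from h import *
st()
p=cam('wrist','w0'); spots(p,N[:10],4)
p=cam('top'); spots(p,['clamp_handle','clamp_hinge','catch_knob','holder'])
E
```

```text
clock 2.6
joints [-0.012, 0.086, 1.777, -0.001, 1.279, 0.282]
qd [0.094, -0.03, 0.044, 0.015, 0.006, -0.044]
effort [-3.583, -38.728, -36.229, -0.148, -0.101, 0.667]
eef_pos [453.584, 31.143, 302.503]
eef_rot [3.141, 0.0, 1.277]
wrist_force [-0.016, 1.131, -0.165]
moment [-0.034, 0.122, -0.016]
finger_force 0.0
finger_gap 47.168
holder [([508.0, 21.0, -2.0], 0.92), ([527.0, 90.0, 11.0], 0.43), ([481.0, 229.0, 5.0], 0.3)]
clamp_hinge [([581.0, -4.0, 80.0], 0.68)]
clamp_handle [([454.0, 34.0, 120.0], 0.62)]
catch_knob [([464.0, -131.0, 126.0], 0.77)]
well_0 [([513.0, 39.0, 13.0], 0.97), ([498.0, -8.0, 11.0], 0.95), ([529.0, 92.0, 14.0], 0.81), ([578.0, -3.0, 82.0], 0.18)]
well_1 [([513.0, 39.0, 13.0], 0.97), ([498.0, -8.0, 11.0], 0.95), ([529.0, 92.0, 14.0], 0.81), ([578.0, -3.0, 82.0], 0.18)]
well_2 [([513.0, 39.0, 13.0], 0.97), ([498.0, -8.0, 11.0], 0.95), ([529.0, 92.0, 14.0], 0.81), ([578.0, -3.0, 82.0], 0.18)]
well_3 [([513.0, 39.0, 13.0], 0.97), ([498.0, -8.0, 11.0], 0.95), ([529.0, 92.0, 14.0], 0.81), ([578.0, -3.0, 82.0], 0.18)]
vial_a [([484.0, 228.0, 4.0], 0.69)]
tray []
clamp_handle []
clamp_hinge [([581.0, 1.0, 79.0], 0.92)]
catch_knob [([467.0, -132.0, 124.0], 0.56)]
holder [([507.0, 15.0, 1.0], 0.96)]
```

View pics/w0.png

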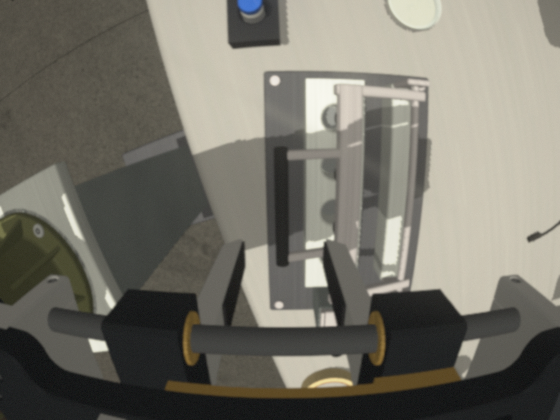

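Handle is the black bar at px (281,205), between the fingers. Lower and grip it.

Call:
send_rows(
  series=[
    [[0,3,-35],0,0],
    [[0,0,-35],0,0],
    [[0,0,-33],0,0],
    [[0,0,0],0,0],
    [[0,0,0],0,1],
    [[0,0,0],0,1],
    [[0,0,0],0,1],
    [[0,0,0],0,1],
    [[0,0,0],0,1],
  ],
  squeeze=20,
)

```text
clock: 4.3
eef_pos: [453.4, 37.6, 200.6]
eef_rot: [3.136, -0.001, 1.287]
wrist_force: [7.6, -2.9, -4.8]
finger_gap: 11.7
finger_force: 20.0
```

Call:
send_rows(
  series=[
    [[5,-1.5,12.6],0,1],
    [[5,-1.5,12.6],0,1],
    [[7.4,-2.2,11.3],0,1],
    [[7.4,-2.2,11.3],0,1],
    [[9.4,-2.8,9.5],0,1],
    [[9.4,-2.8,9.5],0,1],
    [[11.1,-3.2,7.4],0,1],
    [[11.1,-3.2,7.4],0,1],
    [[12.2,-3.6,5],0,1],
    [[12.2,-3.6,5],0,1],
    [[0,0,0],0,1],
  ],
)

```text
clock: 5.4
eef_pos: [543.1, 11.1, 292.0]
eef_rot: [3.14, -0.0, 1.287]
wrist_force: [-1.4, 0.5, 7.2]
finger_gap: 11.3
finger_force: 20.0
```

Call:
send_rows(
  series=[
    [[13,-3.8,2.4],0,1],
    [[13,-3.8,2.3],0,1],
    [[8,-2.3,0],0,1],
    [[8,-2.3,0],0,1],
    [[0,0,0],0,1],
    [[0,0,0],0,1],
  ],
)

```text
clock: 6.0
eef_pos: [584.3, -1.0, 296.2]
eef_rot: [3.14, -0.0, 1.287]
wrist_force: [2.1, -1.4, 3.1]
finger_gap: 11.6
finger_force: 20.0
```

Call:
send_rows(
  series=[
    [[0,0,0],0,0],
    [[0,0,0],0,0],
    [[0,0,0],0,0],
    [[0,0,45],0,0],
    [[-30,6,20],8.5,0],
    [[-35,6,0],8.5,0],
    [[-35,6,0],8.5,0],
    [[0,0,0],8.5,0],
    [[0,0,0],8.5,0],
    [[0,0,0],8.5,0],
    [[0,0,0],8.5,0],
    [[0,0,0],8.5,0],
  ],
)

```text
clock: 7.2
eef_pos: [484.2, 17.2, 360.9]
eef_rot: [-3.142, -0.0, 2.48]
wrist_force: [-1.0, 0.4, 0.0]
finger_gap: 47.2
finger_force: 0.0
```

Call:
send_rows(
  series=[
    [[0,0,0],8.5,0],
    [[0,0,0],8.5,0],
    [[0,0,0],5,0],
    [[0,0,0],0,0],
  ],
)

```text
clock: 7.6
eef_pos: [484.2, 17.1, 360.9]
eef_rot: [-3.142, -0.0, 2.859]
wrist_force: [0.3, 0.2, 0.0]
finger_gap: 47.0
finger_force: 0.0
```

```bash
cat >> h.py <<'E'
def fit(obs,ys):
    """least-squares holder pose from world xy of points at (0,y)"""
    obs=np.array(obs)[:,:2]; ys=np.array(ys)
    A=np.c_[np.ones(len(ys)),ys]; c=np.linalg.lstsq(A,obs,rcond=None)[0]; return c
E
python3 - <<'E'
from h import *
st()
for c in ['wrist','top','side']:
    p=cam(c,c+'1'); print(c); spots(p,['holder','clamp_hinge','clamp_handle','catch_knob','well_0','vial_a','tray'],5)
E
```

```text
clock 7.6
joints [-0.04, 0.111, 1.612, 0.0, 1.418, -1.329]
qd [0.002, -0.0, -0.0, -0.0, -0.0, 0.113]
effort [-0.011, -43.006, -36.305, -0.004, 0.076, -1.789]
eef_pos [484.188, 17.14, 360.856]
eef_rot [-3.142, -0.0, 2.859]
wrist_force [0.297, 0.24, 0.024]
moment [-0.028, -0.031, -0.006]
finger_force 0.0
finger_gap 46.966
wrist
holder [([507.0, 16.0, -2.0], 0.66)]
clamp_hinge [([578.0, -1.0, 79.0], 0.91), ([463.0, -131.0, 128.0], 0.57)]
clamp_handle []
catch_knob [([466.0, -131.0, 129.0], 0.56)]
well_0 [([498.0, -10.0, 11.0], 0.95), ([530.0, 90.0, 11.0], 0.89), ([482.0, -53.0, 10.0], 0.66), ([510.0, 38.0, 13.0], 0.55)]
vial_a [([507.0, 345.0, 3.0], 0.81), ([498.0, 295.0, 2.0], 0.7), ([480.0, 229.0, 6.0], 0.63)]
tray [([494.0, 290.0, -5.0], 0.81)]
top
holder [([511.0, 345.0, 2.0], 0.74)]
clamp_hinge [([577.0, -1.0, 76.0], 0.84)]
clamp_handle [([584.0, -2.0, 218.0], 0.65)]
catch_knob [([466.0, -130.0, 124.0], 0.64)]
well_0 [([513.0, 43.0, 15.0], 0.87), ([487.0, -48.0, 13.0], 0.76), ([528.0, 94.0, 13.0], 0.68)]
vial_a [([483.0, 229.0, 5.0], 0.61), ([509.0, 344.0, 4.0], 0.54), ([497.0, 290.0, 6.0], 0.39)]
tray [([496.0, 286.0, -2.0], 0.64)]
side
holder [([507.0, 21.0, -4.0], 0.97)]
clamp_hinge [([574.0, -4.0, 77.0], 0.74)]
clamp_handle [([583.0, -1.0, 216.0], 0.95)]
catch_knob [([509.0, 349.0, 4.0], 0.62), ([460.0, -131.0, 127.0], 0.42)]
well_0 [([509.0, 41.0, 11.0], 0.83), ([483.0, -55.0, 12.0], 0.77), ([525.0, 93.0, 15.0], 0.67), ([499.0, -3.0, 15.0], 0.64)]
vial_a [([492.0, 290.0, 6.0], 0.74), ([459.0, -129.0, 127.0], 0.56), ([506.0, 348.0, 6.0], 0.47), ([479.0, 229.0, 6.0], 0.44)]
tray [([492.0, 288.0, -1.0], 0.94)]
```

View pics/wrist1.png

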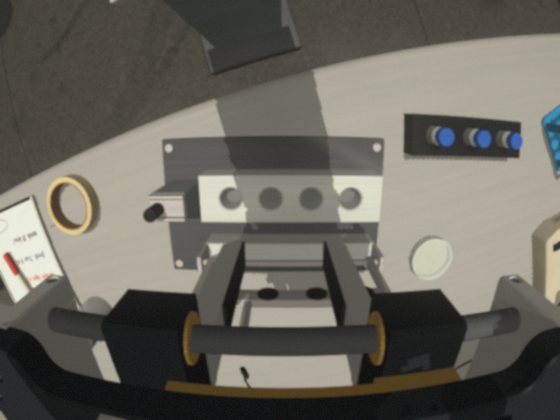

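The wrist view shows the four well mouths at about (231,198), (270,198), (311,198) and (349,198), and the vial caps at (446,137), (483,139) and (514,141). I'll refine the well positions from these pixels.

```bash
cat >> h.py <<'E'
def ray(p,u,v):
    a,b=(u-p['cx'])/p['fx'],(v-p['cy'])/p['fy']; r=np.hypot(a,b)+1e-12
    return np.array([np.sin(r)*a/r,np.sin(r)*b/r,np.cos(r)])
def at(p,u,v,z):
    T=np.linalg.inv(np.array(p['camera_from_world'])); d=T[:3,:3]@ray(p,u,v); o=T[:3,3]
    return o+d*(z-o[2])/d[2]
def proj(p,X):
    c=(np.array(p['camera_from_world'])@np.r_[X,1])[:3]; r=np.arctan2(np.hypot(c[0],c[1]),c[2]); n=np.hypot(c[0],c[1])+1e-9
    return p['cx']+p['fx']*r*c[0]/n, p['cy']+p['fy']*r*c[1]/n
E
python3 - <<'E'
from h import *
p=cam('wrist'); im=p['color']; g=cv2.cvtColor(im,cv2.COLOR_BGR2GRAY)
m=(g[185:212,205:375]<150).astype(np.uint8)
n,l,s,c=cv2.connectedComponentsWithStats(m)
for i in range(1,n):
    if s[i,4]>100:
        u,v=c[i]+[205,185]; print(np.round([u,v],1),s[i],np.round(at(p,u,v,54),1))
hsv=cv2.cvtColor(im,cv2.COLOR_BGR2HSV)
m=cv2.inRange(hsv,(105,120,60),(130,255,255)); m[:,530:]=0
n,l,s,c=cv2.connectedComponentsWithStats(m)
for i in range(1,n):
    if s[i,4]>60: print('cap',np.round(c[i],1),s[i],np.round(at(p,*c[i],62),1))
crop=im[120:260,140:400]; cv2.imwrite('pics/c1.png',cv2.resize(crop,None,fx=3,fy=3,interpolation=cv2.INTER_CUBIC))
E
```

```text
[289.2 197.9] [  15    0  141   27 3281] [505.2  17.3  54. ]
cap [445.6 136. ] [437 127  18  19 267] [479.9 231.3  62. ]
cap [483.  137.8] [475 129  17  19 237] [494.6 289.4  62. ]
cap [515.  139.8] [509 132  13  17 164] [509. 347.  62.]
```

View pics/c1.png

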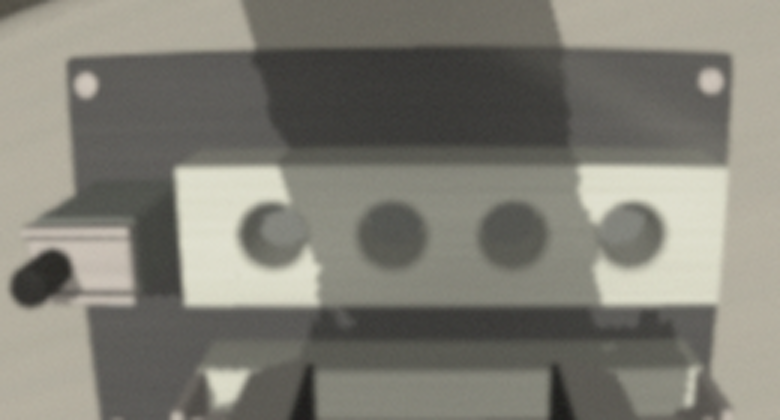

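```bash
python3 - <<'E'
from h import *
p=cam('wrist')
P=[at(p,u,198.3,54) for u in (231,270.7,310.7,350.3)]
print(np.round(P,1))
c=fit(P,[-75,-25,25,75]); print(np.round(c,3),np.degrees(np.arctan2(-c[1,0],c[1,1])),np.linalg.norm(c[1]))
u=c[1]/np.linalg.norm(c[1])
for y in (-75,-25,25,75): print(y,np.round(c[0]+u*y,1))
hx=np.array([u[1],-u[0]]); print('hinge',c[0]+75*hx,'open handle/closed',c[0]-62*hx)
E
```

```text
[[485.4 -52.3  54. ]
 [499.3  -4.7  54. ]
 [513.2  42.8  54. ]
 [527.   90.9  54. ]]
[[5.06236e+02 1.91720e+01]
 [2.78000e-01 9.54000e-01]] -16.222507342980936 0.9933706062570816
-75 [485.3 -52.8]
-25 [499.3  -4.8]
25 [513.2  43.2]
75 [527.2  91.2]
hinge [578.250288    -1.78022135] open handle/closed [446.70507777  36.49323767]
```

Call:
send_rows(
  series=[
    [[-1,43,0],0,0],
    [[-1,43,0],0,0],
    [[-1,43,0],0,0],
    [[-1,43,-20],0,0],
    [[-0.3,42,-25],0,0],
    [[0,0,-36],0,0],
    [[0,0,0],0,0],
  ],
)

```text
clock: 9.6
eef_pos: [478.7, 231.5, 275.8]
eef_rot: [-3.137, -0.006, 2.859]
wrist_force: [-0.3, -0.1, 1.1]
finger_gap: 46.7
finger_force: 0.0
```

```bash
cat >> h.py <<'E'
def caps(z=64):
    p=cam('wrist'); hsv=cv2.cvtColor(p['color'],cv2.COLOR_BGR2HSV)
    m=cv2.inRange(hsv,(108,150,60),(130,255,255))
    n,l,s,c=cv2.connectedComponentsWithStats(m)
    print('tcp',np.round(read_state()['eef_pos'],1))
    for i in range(1,n):
        if s[i,4]>60: print('cap',np.round(c[i],1),s[i].tolist(),np.round(at(p,*c[i],z),1))
    return p
E
python3 - <<'E'
from h import *
p=caps(); spots(p,['vial_a','tray'],4)
E
```

```text
tcp [479.6 231.  278.8]
cap [347.7 203.6] [336, 192, 25, 24, 476] [494.8 288.2  64. ]
cap [406.4 202.7] [396, 193, 22, 21, 346] [510.3 345.9  64. ]
cap [284.4 205.8] [272, 194, 25, 24, 452] [480.3 229.9  64. ]
vial_a [([510.0, 346.0, 3.0], 0.96), ([499.0, 291.0, 2.0], 0.91), ([482.0, 227.0, 6.0], 0.64)]
tray [([494.0, 287.0, -1.0], 0.79)]
```

Call:
send_rows(
  series=[
    [[0,-1,-40],0,0],
    [[0,0,-40],0,0],
    [[0,0,-40],0,0],
    [[0,0,-22],0,0],
    [[0,0,0],0,0],
    [[0,0,0],0,1],
    [[0,0,0],0,1],
    [[0,0,0],0,1],
    [[0,0,0],0,1],
    [[0,0,0],0,1],
  ],
  squeeze=25,
)

```text
clock: 10.75
eef_pos: [480.7, 230.3, 139.5]
eef_rot: [3.14, 0.002, 2.858]
wrist_force: [-0.1, 0.1, 8.7]
finger_gap: 24.1
finger_force: 25.0
```

Call:
send_rows(
  series=[
    [[0,0,40],0,1],
    [[0,0,45],0,1],
    [[9,-28,0],0,1],
    [[9,-28,0],0,1],
    [[9,-28,0],0,1],
    [[9,-28,0],0,1],
    [[10.5,-27,0],0,1],
    [[0,0,0],0,1],
    [[0,0,0],0,1],
    [[0,0,0],0,1],
  ],
)

```text
clock: 11.75
eef_pos: [526.3, 91.8, 223.1]
eef_rot: [3.141, 0.0, 2.858]
wrist_force: [0.1, -0.1, -0.5]
finger_gap: 24.3
finger_force: 25.0
```

```bash
python3 - <<'E'
from h import *
st(); p=cam('wrist','w2'); spots(p,['vial_a','well_0'],4)
E
```

```text
clock 11.75
joints [0.104, 0.345, 1.657, 0.0, 1.14, -1.183]
qd [0.008, 0.002, 0.001, -0.001, 0.001, -0.002]
effort [-0.87, -53.099, -32.743, -0.008, 0.077, -0.003]
eef_pos [526.26, 91.824, 223.139]
eef_rot [3.141, 0.0, 2.858]
wrist_force [0.127, -0.138, -0.543]
moment [0.015, -0.001, -0.019]
finger_force 24.998
finger_gap 24.338
vial_a [([496.0, 295.0, -1.0], 0.85), ([527.0, 89.0, 85.0], 0.85), ([506.0, 345.0, 4.0], 0.58)]
well_0 [([513.0, 40.0, 13.0], 0.93), ([528.0, 88.0, 12.0], 0.81), ([481.0, -54.0, 11.0], 0.77), ([495.0, 287.0, 0.0], 0.7)]
```

View pics/w2.png

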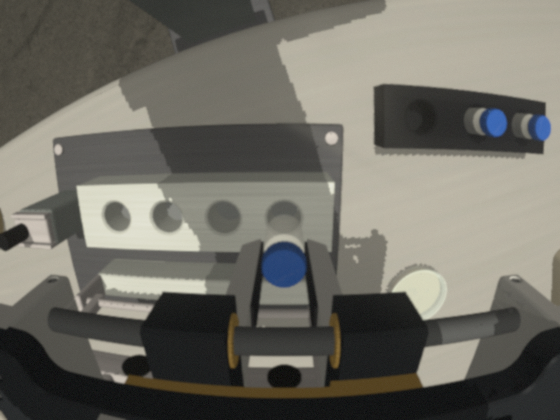

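Vial held; well 3 is at (283,218), directly under it. Descend.

Call:
send_rows(
  series=[
    [[0.7,-0.6,-15],0,1],
    [[0,0,-12],0,1],
    [[0,0,-8],0,1],
    [[0,0,-8],0,1],
    [[0,0,-8],0,1],
    [[0,0,-6],0,1],
    [[0,0,0],0,1],
  ],
)

```text
clock: 12.6
eef_pos: [527.1, 90.5, 165.2]
eef_rot: [-3.141, -0.001, 2.858]
wrist_force: [0.8, 0.3, -0.8]
finger_gap: 24.1
finger_force: 25.0
```

Call:
send_rows(
  series=[
    [[0,0,-4],0,1],
    [[0,0,-3],0,1],
    [[0,0,-1.5],0,1],
    [[0,0,0],0,1],
    [[0,0,0],0,1],
  ],
)

```text
clock: 13.1
eef_pos: [527.3, 90.5, 157.6]
eef_rot: [3.142, 0.0, 2.858]
wrist_force: [-0.1, -0.1, -0.6]
finger_gap: 24.3
finger_force: 25.0
```

Call:
send_rows(
  series=[
    [[0,0,0],0,0.2],
    [[0,0,0],0,0.2],
    [[0,0,0],0,0.2],
    [[0,0,20],0,0.2],
    [[0,0,25],0,0.2],
    [[0,0,0],0,1],
    [[0,0,0],0,1],
    [[0,0,0],0,1],
    [[0,0,0],0,1],
    [[0,0,-12],0,1],
    [[0,0,-4],0,1],
    [[0,0,0],0,1],
  ],
)

```text
clock: 14.3
eef_pos: [526.8, 90.4, 185.1]
eef_rot: [-3.141, -0.002, 2.858]
wrist_force: [-0.6, -0.1, 0.8]
finger_gap: 0.4
finger_force: 0.0
```

Call:
send_rows(
  series=[
    [[0,0,-2],0,1],
    [[0,0,-2],0,1],
    [[0,0,-2],0,1],
    [[0,0,0],0,1],
  ],
)

```text
clock: 14.7
eef_pos: [527.3, 90.5, 180.4]
eef_rot: [3.142, 0.0, 2.858]
wrist_force: [0.0, -0.8, -0.5]
finger_gap: 0.0
finger_force: 0.0
```

Call:
send_rows(
  series=[
    [[0,0,-1.5],0,1],
    [[0,0,-1.5],0,1],
    [[0,0,-1],0,1],
    [[0,0,0],0,1],
  ],
)

```text
clock: 15.1
eef_pos: [527.4, 90.5, 176.9]
eef_rot: [3.141, 0.001, 2.858]
wrist_force: [-0.9, -0.3, 5.4]
finger_gap: 0.4
finger_force: 2.1
```

Call:
send_rows(
  series=[
    [[0,0,-1.5],0,1],
    [[0,0,-1.5],0,1],
    [[0,0,-1],0,1],
    [[0,0,0],0,1],
  ],
)

```text
clock: 15.5
eef_pos: [527.4, 90.5, 172.8]
eef_rot: [3.141, 0.001, 2.858]
wrist_force: [-0.8, 0.3, 4.8]
finger_gap: 0.4
finger_force: 2.1
```

Call:
send_rows(
  series=[
    [[0,0,-1.5],0,1],
    [[0,0,-1],0,1],
    [[0,0,-1],0,1],
    [[0,0,0],0,1],
  ],
)

```text
clock: 15.9
eef_pos: [528.4, 90.6, 171.6]
eef_rot: [3.14, 0.004, 2.858]
wrist_force: [-3.7, 1.6, 25.1]
finger_gap: 0.5
finger_force: 12.4
```

Hard stop at 171.6, against about 171 for a home vial, with 25 N. Vial 1 is home.

Call:
send_rows(
  series=[
    [[0,0,45],0,1],
    [[0,0,47],0,0.5],
    [[-6,39,10],0,0],
    [[-6,39,5],0,0],
    [[-7,39,5],0,0],
    [[-7,40,0],0,0],
    [[-7,40,0],0,0],
    [[0,0,0],0,0],
    [[0,0,0],0,0],
  ],
)

```text
clock: 16.8
eef_pos: [494.0, 287.9, 280.6]
eef_rot: [-3.141, -0.0, 2.859]
wrist_force: [-0.0, -0.0, 0.5]
finger_gap: 47.1
finger_force: 0.0
```

```bash
python3 - <<'E'
from h import *
p=caps(); spots(p,['vial_a','tray'],4)
E
```

```text
tcp [494.2 287.1 280.7]
cap [346.8 199.8] [335, 188, 24, 24, 444] [509.2 345.8  64. ]
cap [284.9 201.4] [273, 190, 25, 24, 467] [494.1 288.2  64. ]
cap [122.4 277.6] [114, 269, 18, 18, 234] [528.4  85.6  64. ]
vial_a [([508.0, 345.0, 4.0], 0.94), ([530.0, 91.0, 10.0], 0.89), ([492.0, 292.0, 3.0], 0.56)]
tray [([529.0, 89.0, 13.0], 0.73)]
```

Call:
send_rows(
  series=[
    [[0,0.5,-45],0,0],
    [[0,0,-45],0,0],
    [[0,0,-35],0,0],
    [[0,0,-16],0,0],
    [[0,0,0],0,0],
    [[0,0,0],0,1],
    [[0,0,0],0,1],
    [[0,0,0],0,1],
    [[0,0,0],0,1],
    [[0,0,0],0,1],
  ],
)

```text
clock: 17.95
eef_pos: [494.6, 288.2, 141.0]
eef_rot: [3.14, 0.002, 2.858]
wrist_force: [0.6, 0.2, 5.9]
finger_gap: 24.6
finger_force: 25.0
```

Call:
send_rows(
  series=[
    [[0,0,40],0,1],
    [[0,0,45],0,1],
    [[3,-41,0],0,1],
    [[3,-41,0],0,1],
    [[3,-41,0],0,1],
    [[3,-41,0],0,1],
    [[3,-41,0],0,1],
    [[4,-40,0],0,1],
    [[0,0,0],0,1],
    [[0,0,0],0,1],
    [[0,0,0],0,1],
  ],
)

```text
clock: 19.05
eef_pos: [513.1, 43.8, 225.0]
eef_rot: [3.141, -0.0, 2.858]
wrist_force: [-0.3, 0.5, -1.1]
finger_gap: 24.2
finger_force: 25.0
```

```bash
python3 - <<'E'
from h import *
p=caps(); spots(p,['vial_a'],4)
E
```

```text
tcp [513.1  44.  225. ]
cap [283.3 265.9] [262, 247, 43, 38, 1245] [551.8  31.5  64. ]
vial_a [([514.0, 48.0, 87.0], 0.81), ([509.0, 346.0, 1.0], 0.73), ([529.0, 90.0, 11.0], 0.6)]
```

Call:
send_rows(
  series=[
    [[0,-0.6,-15],0,1],
    [[0,0,-12],0,1],
    [[0,0,-8],0,1],
    [[0,0,-8],0,1],
    [[0,0,-8],0,1],
    [[0,0,-6],0,1],
    [[0,0,0],0,1],
    [[0,0,-4],0,1],
    [[0,0,-3],0,1],
    [[0,0,-1.5],0,1],
    [[0,0,0],0,1],
    [[0,0,0],0,1],
  ],
)

```text
clock: 20.35
eef_pos: [513.3, 42.4, 159.6]
eef_rot: [3.142, 0.0, 2.858]
wrist_force: [-0.5, 0.7, -0.1]
finger_gap: 24.3
finger_force: 25.0
```

Call:
send_rows(
  series=[
    [[0,0,0],0,0.2],
    [[0,0,0],0,0.2],
    [[0,0,0],0,0.2],
    [[0,0,20],0,0.2],
    [[0,0,22],0,0.2],
    [[0,0,0],0,1],
    [[0,0,0],0,1],
    [[0,0,0],0,1],
    [[0,0,0],0,1],
    [[0,0,-12],0,1],
    [[0,0,-6],0,1],
    [[0,0,0],0,1],
  ],
)

```text
clock: 21.55
eef_pos: [512.7, 42.4, 181.8]
eef_rot: [-3.141, -0.002, 2.858]
wrist_force: [0.2, 0.7, -0.4]
finger_gap: 0.6
finger_force: 0.0
```

Call:
send_rows(
  series=[
    [[0,0,-1.5],0,1],
    [[0,0,-1.5],0,1],
    [[0,0,-1],0,1],
    [[0,0,-1],0,1],
    [[0,0,0],0,1],
  ],
)

```text
clock: 22.05
eef_pos: [513.5, 42.4, 179.0]
eef_rot: [3.141, 0.001, 2.858]
wrist_force: [-0.6, 0.2, 4.4]
finger_gap: 0.2
finger_force: 2.0
```

Call:
send_rows(
  series=[
    [[0,0,-1.5],0,1],
    [[0,0,-1.5],0,1],
    [[0,0,-1],0,1],
    [[0,0,0],0,1],
  ],
)

```text
clock: 22.45
eef_pos: [513.5, 42.4, 175.0]
eef_rot: [3.141, 0.001, 2.858]
wrist_force: [0.2, 0.5, 3.6]
finger_gap: 0.5
finger_force: 2.1
```

Call:
send_rows(
  series=[
    [[0,0,-1.5],0,1],
    [[0,0,-1],0,1],
    [[0,0,-1],0,1],
    [[0,0,0],0,1],
  ],
)

```text
clock: 22.85
eef_pos: [513.6, 42.4, 171.7]
eef_rot: [3.141, 0.001, 2.858]
wrist_force: [-1.2, -0.0, 8.3]
finger_gap: 0.7
finger_force: 3.7
```

Call:
send_rows(
  series=[
    [[0,0,-1],0,1],
    [[0,0,-1],0,1],
    [[0,0,0],0,1],
  ],
)

```text
clock: 23.15
eef_pos: [514.5, 42.4, 171.5]
eef_rot: [3.14, 0.005, 2.858]
wrist_force: [-3.7, 0.1, 24.9]
finger_gap: 0.9
finger_force: 12.7
```

Vial 2 is home: hard stop at 171.5 with 25 N. Next the third vial.

Call:
send_rows(
  series=[
    [[0,0,45],0,1],
    [[0,0,47],0,0.5],
    [[-0.5,43,10],0,0],
    [[-0.5,43,5],0,0],
    [[-0.5,43,5],0,0],
    [[-1,43,0],0,0],
    [[-1,43,0],0,0],
    [[-1,44,0],0,0],
    [[0,44,0],0,0],
    [[0,0,0],0,0],
    [[0,0,0],0,0],
  ],
)

```text
clock: 24.25
eef_pos: [508.4, 345.9, 280.4]
eef_rot: [-3.141, -0.0, 2.859]
wrist_force: [0.0, -0.4, 0.1]
finger_gap: 47.0
finger_force: 0.0
```

```bash
python3 - <<'E'
from h import *
p=caps(); spots(p,['vial_a','tray'],4)
E
```

```text
tcp [508.7 345.  280.6]
cap [284.4 201.5] [272, 190, 25, 24, 461] [508.5 345.7  64. ]
cap [ 50.5 269.5] [45, 264, 14, 12, 109] [510.5  37.1  64. ]
cap [ 81.  275.3] [74, 267, 16, 17, 198] [527.9  84.8  64. ]
vial_a [([528.0, 89.0, 11.0], 0.98), ([507.0, 344.0, 3.0], 0.87), ([513.0, 49.0, 9.0], 0.79)]
tray [([492.0, 288.0, -0.0], 0.56)]
```

Call:
send_rows(
  series=[
    [[0,0.5,-45],0,0],
    [[0,0,-45],0,0],
    [[0,0,-35],0,0],
    [[0,0,-16],0,0],
    [[0,0,0],0,0],
    [[0,0,0],0,1],
    [[0,0,0],0,1],
    [[0,0,0],0,1],
    [[0,0,0],0,1],
    [[0,0,0],0,1],
  ],
)

```text
clock: 25.4
eef_pos: [509.2, 346.2, 141.4]
eef_rot: [3.14, 0.002, 2.858]
wrist_force: [0.1, -0.0, 7.7]
finger_gap: 23.7
finger_force: 25.0
```

Call:
send_rows(
  series=[
    [[0,0,40],0,1],
    [[0,0,45],0,1],
    [[-1,-44,0],0,1],
    [[-1,-44,0],0,1],
    [[-1,-44,0],0,1],
    [[-1,-44,0],0,1],
    [[-1,-44,0],0,1],
    [[-1,-44,0],0,1],
    [[-2,-44,0],0,1],
    [[-1.5,-42,0],0,1],
    [[0,0,0],0,1],
    [[0,0,0],0,1],
  ],
)

```text
clock: 26.6
eef_pos: [499.3, -4.6, 225.3]
eef_rot: [3.141, 0.001, 2.856]
wrist_force: [0.1, 0.4, 0.1]
finger_gap: 24.0
finger_force: 25.0
```

```bash
python3 - <<'E'
from h import *
p=caps(); spots(p,['vial_a'],4)
E
```

```text
tcp [499.3  -3.7 225.2]
cap [407.4 220.3] [396, 208, 24, 25, 431] [529.2  92.8  64. ]
cap [283.8 265.9] [262, 247, 44, 38, 1229] [538.2 -16.6  64. ]
vial_a [([512.0, 45.0, 9.0], 0.97), ([494.0, -8.0, 87.0], 0.9), ([514.0, 38.0, 13.0], 0.27)]
```

Call:
send_rows(
  series=[
    [[0,-0.8,-15],0,1],
    [[0,0,-12],0,1],
    [[0,0,-8],0,1],
    [[0,0,-8],0,1],
    [[0,0,-8],0,1],
    [[0,0,-6],0,1],
    [[0,0,0],0,1],
    [[0,0,-4],0,1],
    [[0,0,-3],0,1],
    [[0,0,-1.5],0,1],
    [[0,0,0],0,1],
    [[0,0,0],0,1],
  ],
)

```text
clock: 27.9
eef_pos: [499.2, -4.9, 159.5]
eef_rot: [3.142, 0.0, 2.858]
wrist_force: [-0.1, 0.1, -1.2]
finger_gap: 24.2
finger_force: 25.0
```

Call:
send_rows(
  series=[
    [[0,0,0],0,0.2],
    [[0,0,0],0,0.2],
    [[0,0,0],0,0.2],
    [[0,0,20],0,0.2],
    [[0,0,22],0,0.2],
    [[0,0,0],0,1],
    [[0,0,0],0,1],
    [[0,0,0],0,1],
    [[0,0,0],0,1],
    [[0,0,-12],0,1],
    [[0,0,-6],0,1],
    [[0,0,0],0,1],
  ],
)

```text
clock: 29.1
eef_pos: [498.8, -4.9, 182.0]
eef_rot: [-3.141, -0.002, 2.858]
wrist_force: [-0.1, -1.3, 0.4]
finger_gap: 0.2
finger_force: 0.0
```

Call:
send_rows(
  series=[
    [[0,0,-1.5],0,1],
    [[0,0,-1.5],0,1],
    [[0,0,-1],0,1],
    [[0,0,-1],0,1],
    [[0,0,0],0,1],
  ],
)

```text
clock: 29.6
eef_pos: [499.5, -4.9, 179.0]
eef_rot: [3.141, 0.001, 2.858]
wrist_force: [-0.0, 0.8, 4.3]
finger_gap: 0.6
finger_force: 2.1
```

Call:
send_rows(
  series=[
    [[0,0,-1.5],0,1],
    [[0,0,-1.5],0,1],
    [[0,0,-1],0,1],
    [[0,0,0],0,1],
  ],
)

```text
clock: 30.0
eef_pos: [499.5, -4.9, 175.0]
eef_rot: [3.141, 0.001, 2.858]
wrist_force: [-0.5, 0.3, 4.4]
finger_gap: 0.4
finger_force: 2.1
```

Call:
send_rows(
  series=[
    [[0,0,-1.5],0,1],
    [[0,0,-1],0,1],
    [[0,0,-1],0,1],
    [[0,0,0],0,1],
  ],
)

```text
clock: 30.4
eef_pos: [499.6, -4.9, 171.7]
eef_rot: [3.141, 0.001, 2.858]
wrist_force: [-1.3, -0.2, 7.6]
finger_gap: 0.2
finger_force: 3.7
```

Call:
send_rows(
  series=[
    [[0,0,-1],0,1],
    [[0,0,-1],0,1],
    [[0,0,0],0,1],
  ],
)

```text
clock: 30.7
eef_pos: [500.5, -5.0, 171.6]
eef_rot: [3.141, 0.005, 2.858]
wrist_force: [-4.2, 0.5, 26.2]
finger_gap: 0.6
finger_force: 13.1
```

All three vials are home, each with a hard stop at about 171.6. The stuck ejector must be in well 0, which stays empty. Now the clamp.

Call:
send_rows(
  series=[
    [[0,0,48],0,1],
    [[0,0,50],0,1],
    [[0,0,50],0,1],
    [[0,0,50],-8.5,0.5],
    [[0,0,0],-8.5,0],
    [[0,0,0],-8.5,0],
    [[0,0,0],-8.5,0],
    [[0,0,0],-8.5,0],
    [[0,0,0],-8.5,0],
    [[0,0,0],-8.5,0],
    [[0,0,0],-8.5,0],
    [[0,0,0],-8.5,0],
  ],
)

```text
clock: 31.9
eef_pos: [499.2, -4.9, 366.9]
eef_rot: [3.142, 0.0, 1.516]
wrist_force: [-0.0, -0.1, -0.3]
finger_gap: 47.4
finger_force: 0.0
```

Call:
send_rows(
  series=[
    [[0,0,0],-8.5,0],
    [[28,1,0],-5,0],
    [[28,1,0],0,0],
    [[28,1,0],0,0],
    [[0,0,0],0,0],
    [[0,0,0],0,0],
  ],
)

```text
clock: 32.5
eef_pos: [583.2, -1.9, 366.3]
eef_rot: [-3.141, 0.0, 1.287]
wrist_force: [0.2, -0.6, 0.0]
finger_gap: 46.6
finger_force: 0.0
```

```bash
python3 - <<'E'
from h import *
st()
p=cam('wrist','w3'); spots(p,['clamp_handle','vial_a'],4)
p=cam('top'); spots(p,['clamp_handle','vial_a'],4)
p=cam('side','s3'); spots(p,['clamp_handle','vial_a'],4)
E
```

```text
clock 32.5
joints [-0.066, 0.337, 1.325, -0.0, 1.48, 0.218]
qd [-0.001, -0.031, 0.022, -0.001, 0.002, -0.001]
effort [0.031, -55.178, -37.776, 0.081, -0.019, 0.017]
eef_pos [583.205, -1.884, 366.343]
eef_rot [-3.141, 0.0, 1.287]
wrist_force [0.217, -0.552, 0.008]
moment [-0.087, 0.08, 0.048]
finger_force 0.0
finger_gap 46.626
clamp_handle [([581.0, -5.0, 214.0], 0.67)]
vial_a [([514.0, 48.0, 7.0], 0.81), ([529.0, 91.0, 11.0], 0.8), ([499.0, -6.0, 12.0], 0.64)]
clamp_handle [([586.0, -2.0, 215.0], 0.43)]
vial_a []
clamp_handle [([582.0, -2.0, 218.0], 0.83)]
vial_a [([522.0, 90.0, 12.0], 0.61), ([507.0, 45.0, 12.0], 0.59), ([495.0, -4.0, 15.0], 0.53)]
```

View pics/w3.png

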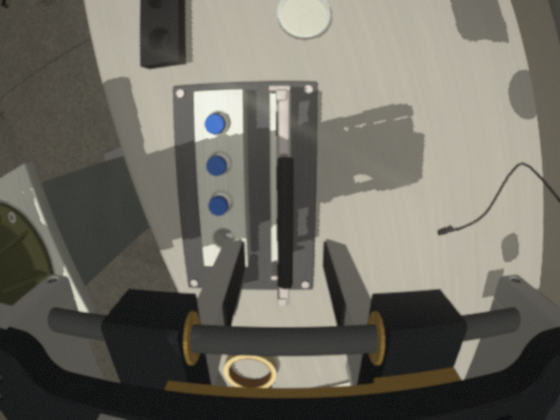

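The caps sit at (217,124), (217,165) and (219,205) in wells 3, 2 and 1. The handle is at (286,220), between the fingers.

Call:
send_rows(
  series=[
    [[0.5,0.5,-35],0,0],
    [[0,0,-25],0,0],
    [[0,0,-10],0,0],
    [[0,0,0],0,0],
    [[0,0,0],0,1],
    [[0,0,0],0,1],
    [[0,0,0],0,1],
    [[0,0,0],0,1],
    [[0,0,0],0,1],
  ],
  squeeze=20,
)

```text
clock: 33.85
eef_pos: [583.8, -1.4, 297.3]
eef_rot: [3.141, -0.0, 1.287]
wrist_force: [-0.9, 0.9, 2.5]
finger_gap: 11.5
finger_force: 20.0
```

Call:
send_rows(
  series=[
    [[-13,3.8,-0.5],0,1],
    [[-13,3.8,-2.3],0,1],
    [[-13,3.8,-2.3],0,1],
    [[-12.3,3.6,-5],0,1],
    [[-12.3,3.6,-5],0,1],
    [[-11,3.2,-7.4],0,1],
    [[-11,3.2,-7.4],0,1],
    [[-9.4,2.7,-9.5],0,1],
    [[-9.4,2.7,-9.5],0,1],
    [[0,0,0],0,1],
  ],
)

```text
clock: 34.85
eef_pos: [478.5, 29.4, 247.5]
eef_rot: [-3.14, -0.0, 1.287]
wrist_force: [-2.8, 1.7, -1.2]
finger_gap: 10.9
finger_force: 20.0
```

Call:
send_rows(
  series=[
    [[-7.4,2.2,-11.3],0,1],
    [[-7.4,2.2,-11.3],0,1],
    [[-5.1,1.5,-12.6],0,1],
    [[-5.1,1.5,-12.6],0,1],
    [[-2.6,0.8,-13.4],0,1],
    [[-2.6,0.8,-12],0,1],
    [[0,0,0],0,1],
    [[0,0,0],0,1],
  ],
)

```text
clock: 35.65
eef_pos: [448.7, 38.1, 174.6]
eef_rot: [-3.138, 0.001, 1.287]
wrist_force: [-7.0, 5.3, -1.5]
finger_gap: 11.1
finger_force: 20.0
```

Call:
send_rows(
  series=[
    [[-0.7,0.2,-4],0,1],
    [[0,0,-4],0,1],
    [[0,0,-3],0,1],
    [[0,0,0],0,1],
    [[0,0,0],0,1],
  ],
)

```text
clock: 36.15
eef_pos: [447.7, 38.4, 163.7]
eef_rot: [-3.137, 0.001, 1.287]
wrist_force: [-9.6, 4.6, -2.4]
finger_gap: 11.3
finger_force: 20.0
```

Call:
send_rows(
  series=[
    [[0.5,-0.2,-1.5],0,1],
    [[0.5,0,-1.5],0,1],
    [[0,0,0],0,1],
    [[0,0,0],0,1],
  ],
)

```text
clock: 36.55
eef_pos: [447.8, 38.4, 160.2]
eef_rot: [-3.135, 0.001, 1.287]
wrist_force: [-16.0, 6.5, -1.4]
finger_gap: 11.2
finger_force: 20.0
```

Call:
send_rows(
  series=[
    [[-1.5,0.4,0],0,1],
    [[-0.5,0.1,-1.5],0,1],
    [[0,0,-1.5],0,1],
    [[0,0,0],0,1],
    [[0,0,0],0,1],
  ],
)

```text
clock: 37.05
eef_pos: [447.3, 38.5, 158.1]
eef_rot: [-3.14, 0.0, 1.287]
wrist_force: [-6.0, 3.1, -0.7]
finger_gap: 11.3
finger_force: 20.0
```

Call:
send_rows(
  series=[
    [[0,0,-1.5],0,1],
    [[0,0,-1.5],0,1],
    [[0,0,0],0,1],
    [[0,0,0],0,1],
  ],
)

```text
clock: 37.45
eef_pos: [447.4, 38.6, 156.5]
eef_rot: [-3.14, 0.0, 1.287]
wrist_force: [-17.1, 4.4, 24.6]
finger_gap: 11.1
finger_force: 20.0
```

Stop felt at 24 N. I'll release and press on top of the bar to confirm the height.

Call:
send_rows(
  series=[
    [[0,0,1],0,0],
    [[0,0,1],0,0],
    [[0,0,0],0,0],
    [[0,0,25],0,0],
    [[0,0,25],0,0],
    [[0,0,10],0,1],
    [[0,0,0],0,1],
    [[0,0,0],0,1],
    [[0,0,0],0,1],
    [[0,0,0],0,1],
    [[0,0,0],0,1],
  ],
)

```text
clock: 38.55
eef_pos: [447.3, 38.5, 216.3]
eef_rot: [-3.141, 0.0, 1.287]
wrist_force: [1.0, -1.0, -0.3]
finger_gap: 2.5
finger_force: 0.0
```

```bash
python3 - <<'E'
from h import *
for c in ['top','side','wrist']:
    p=cam(c,c+'4'); print(c); spots(p,['clamp_handle','catch_knob','clamp_hinge'],4)
im=p['color']
s=cv2.imread('pics/side4.png')[180:280,220:350]; cv2.imwrite('pics/s4c.png',cv2.resize(s,None,fx=5,fy=5,interpolation=cv2.INTER_CUBIC))
print(read_state()['eef_pos'])
E
```

```text
top
clamp_handle []
catch_knob [([465.0, -129.0, 122.0], 0.57)]
clamp_hinge [([580.0, -2.0, 78.0], 0.87)]
side
clamp_handle [([448.0, 37.0, 83.0], 0.67)]
catch_knob []
clamp_hinge [([578.0, -4.0, 78.0], 0.71)]
wrist
clamp_handle [([447.0, 38.0, 80.0], 0.84)]
catch_knob []
clamp_hinge [([578.0, -4.0, 79.0], 0.81)]
[447.42207994  38.47938052 216.8629542 ]
```

View pics/s4c.png

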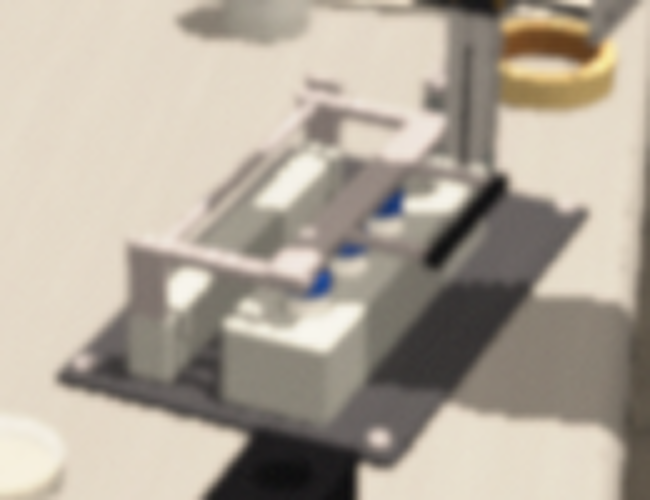

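View pics/wrist4.png

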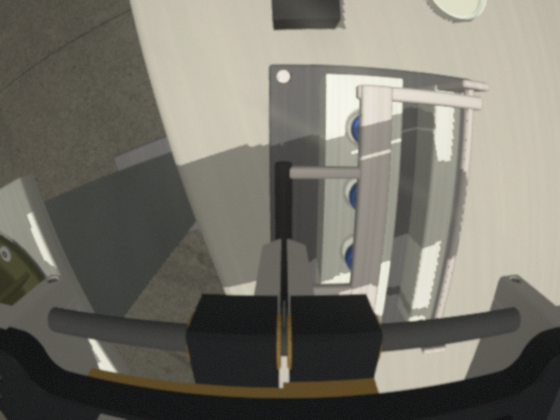

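The clamp lies level over the caps in both views, with the handle at z of about 80 to 83. I'll press on top of the bar with the closed fingers to confirm.

Call:
send_rows(
  series=[
    [[0,0,-15],0,1],
    [[0,0,-8],0,1],
    [[0,0,-3],0,1],
    [[0,0,-2],0,1],
    [[0,0,-2],0,1],
    [[0,0,0],0,1],
  ],
)

```text
clock: 39.75
eef_pos: [447.5, 38.5, 186.9]
eef_rot: [3.142, -0.0, 1.287]
wrist_force: [0.5, 0.1, 0.1]
finger_gap: 0.5
finger_force: 0.0
```

Call:
send_rows(
  series=[
    [[0,0,-1],0,1],
    [[0,0,-1],0,1],
    [[0,0,0],0,1],
    [[0,0,0],0,1],
  ],
)

```text
clock: 40.15
eef_pos: [447.6, 38.5, 186.1]
eef_rot: [3.141, -0.0, 1.287]
wrist_force: [-6.0, -0.3, 16.8]
finger_gap: 0.2
finger_force: 8.0
```

Clamp confirmed fully closed: bar top at z 89. Next, over the catch knob.

Call:
send_rows(
  series=[
    [[0,0,40],0,0],
    [[0,0,40],0,0],
    [[3.5,-34,10],0,0],
    [[3.5,-34,0],0,0],
    [[3.5,-34,0],0,0],
    [[3.5,-34,0],0,0],
    [[3.5,-33,0],0,0],
    [[0,0,0],0,0],
    [[0,0,0],0,0],
  ],
)

```text
clock: 41.05
eef_pos: [464.8, -130.7, 274.7]
eef_rot: [-3.141, -0.0, 1.286]
wrist_force: [-0.3, -0.1, -0.5]
finger_gap: 47.4
finger_force: 0.0
```

```bash
python3 - <<'E'
from h import *
p=cam('wrist','w5'); print(read_state()['eef_pos']); spots(p,['catch_knob','clamp_handle'],4)
for r in regions_of('catch_knob',p)[:2]:
    v,u=np.nonzero(r['mask']); print(r['confidence'],len(u),u.mean(),v.mean(),u.min(),u.max(),v.min(),v.max())
p=cam('top'); spots(p,['catch_knob'])
E
```

```text
[ 464.8215486  -130.11315728  274.81398246]
catch_knob [([465.0, -134.0, 129.0], 0.67)]
clamp_handle [([446.0, 36.0, 80.0], 0.87)]
0.7 1518 280.9479578392622 202.16600790513834 267 295 175 233
catch_knob []
```

View pics/w5.png

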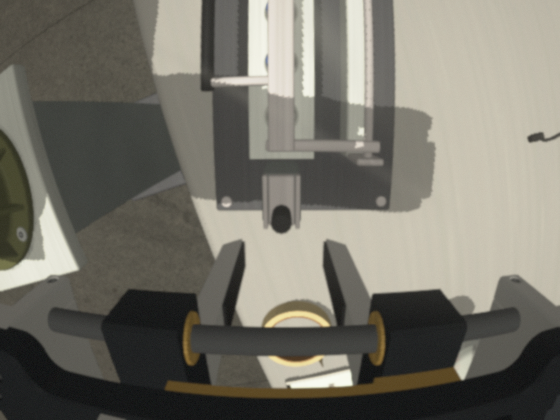

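Knob at (281,217), centred between the fingers.

Call:
send_rows(
  series=[
    [[0,-1,-40],0,0],
    [[0,0,-26],0,0],
    [[0,0,-9],0,0],
    [[0,0,0],0,0],
    [[0,0,0],0,1],
    [[0,0,0],0,1],
    [[0,0,0],0,1],
    [[0,0,0],0,1],
  ],
  squeeze=20,
)

```text
clock: 42.15
eef_pos: [464.6, -131.5, 200.4]
eef_rot: [-3.141, 0.0, 1.287]
wrist_force: [-23.9, 4.7, 18.4]
finger_gap: 18.8
finger_force: 12.5
```

Call:
send_rows(
  series=[
    [[0,0,0],0,1],
    [[0,0,0],0,1],
    [[0,0,0],0,1],
  ],
)

```text
clock: 42.45
eef_pos: [463.4, -131.1, 200.3]
eef_rot: [-3.136, 0.0, 1.287]
wrist_force: [-20.7, 3.9, 17.6]
finger_gap: 15.7
finger_force: 20.0
```

Call:
send_rows(
  series=[
    [[-2,0.5,1],0,1],
    [[0,0,0],0,1],
    [[0,0,0],0,1],
  ],
)

```text
clock: 42.75
eef_pos: [462.7, -130.9, 200.6]
eef_rot: [-3.14, -0.0, 1.287]
wrist_force: [-2.0, 1.4, -5.0]
finger_gap: 15.3
finger_force: 20.0
```

Good. Slide along +y of the holder (0.28, 0.96).

Call:
send_rows(
  series=[
    [[1.4,4.8,0],0,1],
    [[1.4,4.8,0],0,1],
    [[1.4,4.8,0],0,1],
    [[1.4,4.8,0],0,1],
    [[0.8,2.9,0],0,1],
    [[0,0,0],0,1],
    [[0,0,0],0,1],
  ],
)

```text
clock: 43.45
eef_pos: [469.2, -108.4, 200.6]
eef_rot: [-3.141, -0.001, 1.287]
wrist_force: [-3.9, 3.7, -7.7]
finger_gap: 15.6
finger_force: 20.0
```

Call:
send_rows(
  series=[
    [[0.4,1.4,0],0,1],
    [[0.4,1.4,0],0,1],
    [[0.3,1,0],0,1],
    [[0,0,0],0,1],
    [[0,0,0],0,1],
  ],
)

```text
clock: 43.95
eef_pos: [469.8, -106.7, 200.7]
eef_rot: [-3.141, 0.004, 1.287]
wrist_force: [-11.5, -16.6, -5.8]
finger_gap: 15.3
finger_force: 20.0
```

Call:
send_rows(
  series=[
    [[0.3,1,0],0,1],
    [[0,0,0],0,1],
    [[0,0,0],0,1],
  ],
)

```text
clock: 44.25
eef_pos: [469.9, -106.4, 200.7]
eef_rot: [-3.141, 0.005, 1.287]
wrist_force: [-13.5, -22.8, -5.4]
finger_gap: 15.5
finger_force: 20.0
```

At the stop: 23 N with no further movement. Relax, release, retreat and check.

Call:
send_rows(
  series=[
    [[0,-1,0],0,1],
    [[-0.3,-1,0],0,0.2],
    [[0,0,0],0,0],
    [[0,0,0],0,0],
    [[0,0,35],0,0],
    [[0,0,45],0,0],
    [[-20,-20,45],0,0],
    [[-30,-30,40],0,0],
    [[-30,-40,0],0,0],
    [[0,0,0],0,0],
  ],
)

```text
clock: 45.25
eef_pos: [393.9, -193.6, 359.0]
eef_rot: [3.138, 0.001, 1.283]
wrist_force: [0.1, 0.3, -0.6]
finger_gap: 47.0
finger_force: 0.0
```

```bash
python3 - <<'E'
from h import *
for c in ['side','wrist','top']:
    p=cam(c,c+'6'); print(c); spots(p,['catch_knob','clamp_handle','vial_a','tape','bottle','dish'],4)
s=cv2.imread('pics/side6.png')[170:280,220:350]; w_=cv2.imread('pics/wrist6.png')
cv2.imwrite('pics/f6.png',np.hstack([cv2.resize(s,(496,420),interpolation=cv2.INTER_CUBIC),w_[:, 130:430]]))
E
```

```text
side
catch_knob [([468.0, -107.0, 123.0], 0.45)]
clamp_handle [([446.0, 38.0, 85.0], 0.64)]
vial_a [([504.0, 17.0, -0.0], 0.73), ([525.0, 89.0, 14.0], 0.42), ([497.0, -1.0, 16.0], 0.38), ([508.0, 41.0, 15.0], 0.36)]
tape [([428.0, -320.0, -1.0], 0.73)]
bottle [([619.0, -381.0, -1.0], 0.69)]
dish [([668.0, 201.0, -1.0], 0.79)]
wrist
catch_knob [([471.0, -106.0, 130.0], 0.67)]
clamp_handle []
vial_a [([493.0, -6.0, 12.0], 0.41)]
tape []
bottle [([624.0, -377.0, -5.0], 0.75)]
dish []
top
catch_knob [([473.0, -106.0, 126.0], 0.53)]
clamp_handle [([446.0, 39.0, 83.0], 0.82), ([513.0, 46.0, 13.0], 0.21)]
vial_a [([623.0, -381.0, -1.0], 0.28)]
tape [([426.0, -330.0, 1.0], 0.63)]
bottle [([625.0, -378.0, -1.0], 0.97)]
dish [([674.0, 205.0, -2.0], 0.68)]
```

View pics/f6.png

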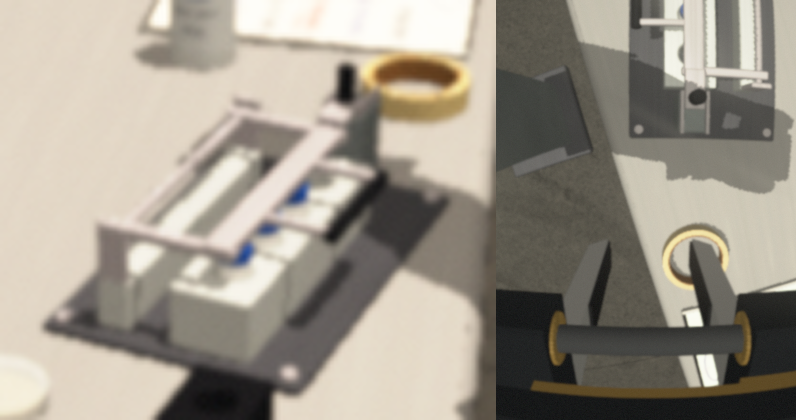

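The clamp is level over the caps, the knob has moved about 25.5 mm onto the arm, and the tape, bottle and dish haven't moved. Handing in.

```bash
python3 -c "
from cell import *
print(sign_off())"
```

```text
the job is handed in; nothing more can be done
None
```

The job is handed in: all three vials are pressed home in wells 1–3, then the clamp was fully closed and the catch slid to its stop. Well 0 was never tried, so the stuck ejector must be there, and the tape, bottle and dish were left where they were.

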